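# Emergency lid release of a bench centrifuge

## Robot

A 6-joint arm with a two-finger parallel gripper is mounted at the origin on the work surface. World frame = base frame: x ahead of the robot, y to its left, z up, the work surface at z = 0. Lengths are in m, angles in degrees, forces in N, time in s.
With the tool pointing down it reaches from about 0.325 to 0.85 m from the base axis. Payload 15.5 kg.
Tool frame: the origin (TCP) lies at the very end of the fingers, on their centre line; the grasp point (between the pads) lies arm.grip_depth behind it (arm.grip_depth is the distance from the TCP to the grasp point, in m); z points along the fingers, y is the line along which they close (so a half turn about z gives the same grasp; the last joint's range is limited). The gripper opens to 91 mm and grips with 3 to 60 N. Pads are 32 mm wide; open, the fingers measure 118 mm over their backs; the gripper's body (76 mm by 178 mm) begins 60 mm behind the grasp point.
Start: joints at [-75.888, 28.281, 77.091, -0, 74.628, -5.472], TCP at [0.209, -0.589, 0.214] pointing down, gripper open.
Joint ranges: [-166.48, 166.48], [-47.26, 123.95], [12.59, 153.08], [-70.14, 250.14], [6.76, 159.57], [-176.63, 176.63]. Speed limits (degrees/s): [108.29, 108.29, 147.25, 172.46, 172.46, 172.46].

## Interface

Orientations are given as a 3x3 rotation matrix whose columns are the frame's x, y, z axes.
In Python, from rig import arm gives the robot as it stands. Calls block until the motion is done:
- arm.move_to(position, orientation): joint-space move of the TCP to a pose.
- arm.move_l(position, orientation=None, feed=0.15): straight line of the TCP; orientation=None keeps the orientation; feed is the mean speed in m/s.
- arm.move_joints(angles): joint-space move.
- arm.grip(opening): finger opening in m; the grip force is fixed at half the most; returns when the fingers have stopped.
- arm.sleep(seconds).
- arm.solve_ik(position, orientation): joint angles nearest the present ones, or None.
- arm.snapshot(name): name is "scene" or "top"; returns the picture (400x640x3 uint8, red, green, blue); there is no depth.
- arm.get_calibration(name): a dict with "intrinsics" (3x3 intrinsics, pixels), "cam_to_world" (4x4, takes a point from camera to world coordinates). Camera axes: x right, y down, z forward; pixel columns grow to the right and rows downward; lengths in m; the calibration is good to about 2 mm. A picture is of the moment at which its call begins. get_calibration takes no time and is no camera call.
A pose or a line that the arm cannot do raises arm.Unreachable and nothing moves.
- arm.sign_off(): hands the job in; it is judged then, once.
Readings, each from a call of its own:
- arm.current_t(): time.
- arm.current_joint_positions(): joint angles.
- arm.current_dq(): joint speeds.
- arm.current_tau(): joint torques, N m.
- arm.current_ee_pos(): TCP position.
- arm.current_tool_rot(): TCP orientation.
- arm.current_force(): force on the tool from outside, world axes, zero at the start.
- arm.current_torque(): the same for the moment, N m.
- arm.current_width(): finger opening in m.
- arm.current_grasp_force(): force on a finger pad.
Only numpy, scipy, OpenCV 4.12 (cv2) and the standard library are available. Lean on these libraries where they do the work, as an engineer would, in place of code of your own. Each camera call takes 0.05 s, during which the arm holds its last target. There are 200 camera calls.

## Task

The centrifuge has lost power with its lid locked: take the release rod (the tool with the plain cylindrical handle) from the stand, put it upright down the small hole in the centrifuge's front deck, feel for the sprung latch below and press it down gently, without ramming it against its stop, keeping it pressed until the lid has risen by a finger's breadth. Then put the rod back fully home in the bore of the stand it came from, let go of it and leave the lid to spring fully open. Do not force the lid or housing with the gripper, and leave the other two tools in the stand as they are.

Things in the scene. Friction and masses are not known exactly. Their poses are not given: they have to be found in the camera images.
- rod_handle (a point): centre of the handle of the release rod: a loose 60 g tool standing upright in one of the three bores of the stand. Handle: plain black upright cylinder 22 mm across, 45 mm tall (the only cylinder among the three heads), this point half-way up it, 92.5 mm above the rod's tip. Under it a steel shank 10 mm across and 70 mm long; the handle's shoulder rests on the stand's top. z points from tip to handle
- rod_tip (a point): lower end (rounded, 5 mm radius) of the release rod's shank; z points up the rod
- stand: fixed white tool stand 200 (x) x 70 (y) x 85 mm high, left or right of the centrifuge. Origin at the centre of its underside, z up. Three bores of 14 mm through its 25 mm thick top plate, on its x axis at -65, 0 and +65 mm; under the plate it is hollow down to its 8 mm base, so a seated rod's tip hangs 15 mm above the bench. The release rod and two other tools stand in the bores, in any order
- centrifuge: fixed bench centrifuge 280 (x) x 240 (y) mm with its lid on top, 157 mm high shut; origin at the centre of its underside, z up, its front (control panel) on its -x side, towards the robot. Flat white front deck 78 mm deep, 130 mm above the bench
- release_hole (a point): centre of the round 14 mm emergency release hole in the centrifuge's front deck, at the deck's surface (130 mm above the bench), 45 mm in front of the lid's front edge, half-way along it, with a thin black rim; axes as the centrifuge's, z straight up out of the hole. The deck is 12 mm thick. Beneath it, unseen, lies the sprung pad of the lid's latch (see pad_lowest)
- pad_lowest (a point): fixed point on the hole's axis 32 mm below the deck's surface: the deepest the latch's pad can lie. Its top lies 18 to 32 mm below the surface, differing each time. It resists with 3 N at first touch, 8 to 10 N when pressed 7 to 10 mm, where the latch lets go of the lid, and nudges the rod a little to -x (slippery plastic); 14 mm down is a rigid stop (about 13 N just before it); over 22 N breaks it. It springs back when let go
- lid (a joint): angle of the centrifuge's lid, rad: 0 shut, 1.2 fully open. Hinged along its far (+x) edge. While latched it reads under 0.02. Once the latch lets go, a damped spring raises it by itself, at first about 0.4 rad/s, fully open in about 5 s; if the latch is let go before the lid has risen some 8 mm (0.045 rad) it can catch again
- lid_front (a point): middle of the lid's front edge, half-way up its 22 mm thickness; the lid is 190 mm long and 220 mm wide
- scoop: small steel scoop standing in another bore of the stand; flat blade-shaped head 28 x 6 x 26 mm; origin at the bottom end of its shank, z up the shank
- ball_tool: black ball-headed tool standing in another bore of the stand; ball 26 mm across; origin at the bottom end of its shank, z up the shank
Not all that is in view belongs to the job. What is shaped like the part that bears rod_handle but green, red or yellow is not meant.

How it is judged (in metres and radians):
On the way, in this order (a step that is already met when the one before it is completed fails the run):
1. the rod's tip is in the release hole, at least 14 mm below the deck, the rod upright and the lid still latched (horizontal distance between rod_tip and release_hole below 0.006 m and z of rod_tip in the frame of release_hole below -0.014 m and angle between rod_tip's own z axis and vertical below 0.2 rad and value of joint lid below 0.03 rad), for 0.05 s.
2. the lid has risen by 0.06 rad (about 11 mm) while the rod still presses in the hole (value of joint lid above 0.06 rad and horizontal distance between rod_tip and release_hole below 0.008 m and z of rod_tip in the frame of release_hole below -0.018 m and contact force between centrifuge and anything else above 1 N), for 0.05 s.
At the end, for the whole second after the job is handed in: The lid stands open (over 1.1 rad) and the rod is back upright (within 0.1 rad) and fully home in its own bore of the stand: its handle and tip each within 8 mm of where they started; it is released (value of joint lid above 1.1 rad and distance of each of rod_handle, rod_tip from where it was at the start of the episode below 0.008 m and angle between rod_handle's own z axis and vertical below 0.1 rad); the robot touches nothing.
It fails at once if the rod or anything else presses on the centrifuge with more than 22 N (latch rammed, deck jabbed) (contact force between centrifuge and anything else above 22 N).
It fails at once if the gripper forces the lid or housing (over 10 N) (contact force between centrifuge and the fingers above 10 N or contact force between centrifuge and the arm above 10 N).
It fails at once if another tool in the stand is displaced by more than 25 mm or tipped by more than 0.35 rad (distance of any of scoop, ball_tool from where it was at the start of the episode above 0.025 m or angle between any of scoop, ball_tool's own z axis and vertical above 0.35 rad).
It also fails if it takes over 64 s, if anything falls off the work surface, if the arm or the gripper's body presses on something with over 40 N, if the wrist force passes 120 N, or if a joint passes its speed limit or range.

## Working session

There is one attempt and no reset: what is moved stays moved. The work goes in short steps, each a Python script; the robot and the scene stay as the last script left them, time stands still between calls to the robot, and variables do not carry over. Pictures are saved under pics/ and viewed, at most 10 in all, crops included, and the job is handed in when it is done.

```bash
mkdir -p pics; python3 - <<'E'
from rig import arm
import cv2,numpy as np
for n in("scene","top"):
    cv2.imwrite(f"pics/{n}0.png",arm.snapshot(n)[...,::-1])
    c=arm.get_calibration(n);print(np.round(c["intrinsics"],2).tolist(),np.round(c["cam_to_world"],4).tolist())
print(arm.grip_depth,arm.current_t(),np.round(arm.current_tool_rot(),3).tolist(),arm.current_force())
E
```

```text
[[472.36, 0.0, 314.63], [0.0, 472.36, 200.39], [0.0, 0.0, 1.0]] [[-0.0512, 0.7717, -0.6339, 1.2788], [0.9986, 0.0479, -0.0224, 0.0103], [0.0131, -0.6342, -0.7731, 0.9525], [0.0, 0.0, 0.0, 1.0]]
[[370.33, 0.0, 321.2], [0.0, 370.33, 194.25], [0.0, 0.0, 1.0]] [[0.0005, -0.9973, 0.0732, 0.5574], [-1.0, -0.0006, -0.0024, -0.0206], [0.0025, -0.0732, -0.9973, 0.9866], [0.0, 0.0, 0.0, 1.0]]
0.0188 0.1 [[0.942, 0.335, -0.0], [0.335, -0.942, 0.001], [0.0, -0.001, -1.0]] [ 0.25107861  0.15470336 -0.23574205]
```

View pics/scene0.png

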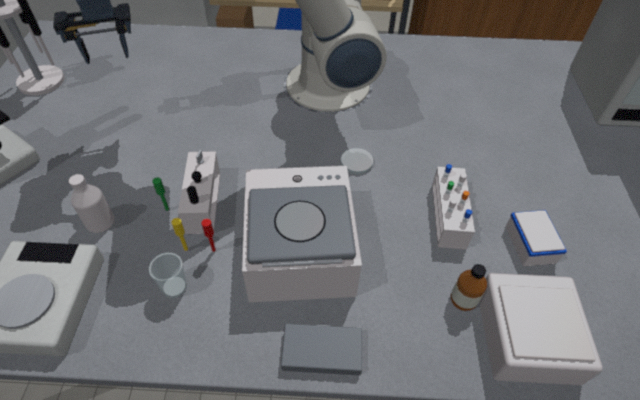

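View pics/top0.png

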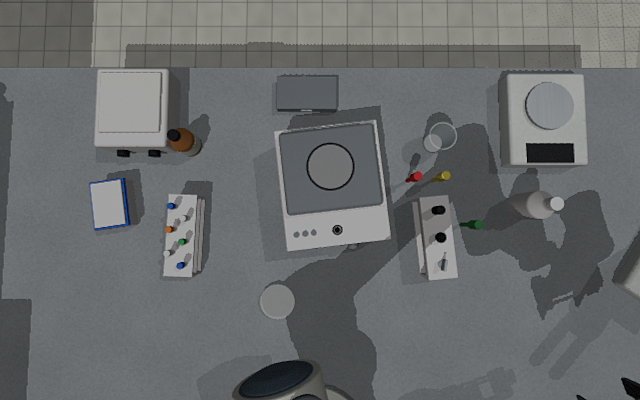

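The black heads in the stand are at top (438,210) and (440,238), with the scoop at (444,262). The green, red and yellow look-alikes at (476,224), (415,177) and (444,176) are not meant. In the scene view, (193,195) looks like the cylinder and (197,177) like the ball. The release hole is at about top (337,230), scene (297,178). One close crop will check this.

```bash
python3 - <<'E'
import cv2,numpy as np
s=cv2.imread("pics/scene0.png");t=cv2.imread("pics/top0.png")
f=lambda i,x,y,w,h:cv2.resize(i[y:y+h,x:x+w],(390,290),interpolation=cv2.INTER_CUBIC)
a=np.hstack([f(s,150,145,94,70),f(t,390,195,94,70)])
b=np.hstack([f(s,250,150,94,70),f(t,290,200,94,70)])
cv2.imwrite("pics/crop1.png",np.vstack([a,b]))
E
```

```text
(no output)
```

View pics/crop1.png

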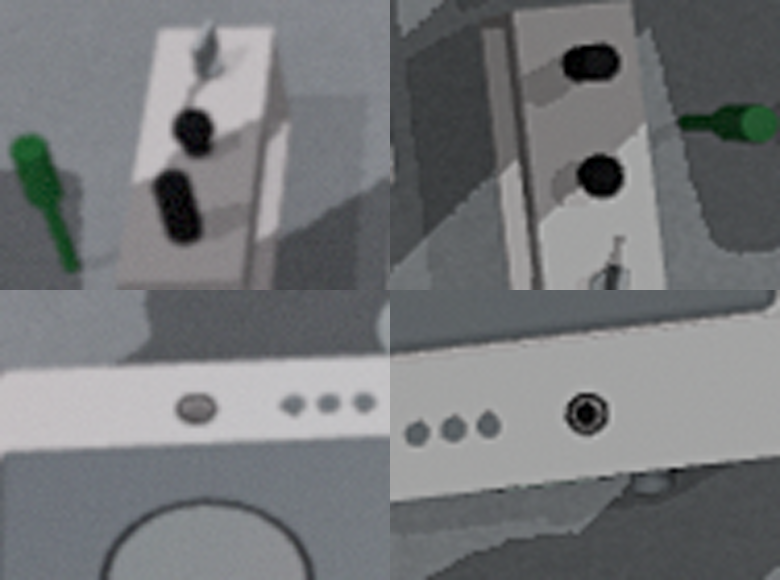

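The crop confirms that the elongated black cylinder, top (438,210) and scene (193,195), is the release rod and the far (+x) tool. The middle one is the ball and the near one the scoop. The hole is at top (337.5,229.6), scene (297.2,178.7).

```bash
cat > h.py <<'E'
from rig import arm
import cv2,numpy as np
def ray(n,uv):
    c=arm.get_calibration(n);T=c["cam_to_world"]
    return T[:3,3],T[:3,:3]@np.linalg.solve(c["intrinsics"],[uv[0],uv[1],1])
def plane(n,uv,z):
    o,d=ray(n,uv);return o+d*(z-o[2])/d[2]
def tri(a,b):
    o1,d1=ray("scene",a);o2,d2=ray("top",b)
    s=np.linalg.lstsq(np.c_[d1,-d2],o2-o1,rcond=None)[0]
    p,q=o1+d1*s[0],o2+d2*s[1];return (p+q)/2,np.linalg.norm(p-q)
def blobs(img,x,y,w,h,thr=45,amin=8):
    m=(img[y:y+h,x:x+w].max(2)<thr).astype(np.uint8)
    n,l,s,c=cv2.connectedComponentsWithStats(m)
    return [(c[i]+[x,y],s[i,4]) for i in range(1,n) if s[i,4]>=amin]
E
python3 - <<'E'
from h import *
s=cv2.imread("pics/scene0.png");t=cv2.imread("pics/top0.png")
bs=blobs(s,180,160,30,50);bt=blobs(t,425,200,25,50);ht=blobs(t,325,220,25,20,90,4)
for b in bs:print("S",b,plane("scene",b[0],.1075))
for b in bt:print("T",b,plane("top",b[0],.1075))
for a in bs:
    for b in bt:print(tri(a[0],b[0]))
for b in ht:print("H",b,plane("top",b[0],.13))
print(plane("top",(337.5,229.6),.13),plane("scene",(297.2,178.7),.13),tri((297.2,178.7),(337.5,229.6)))
E
```

```text
S (array([196.49253731, 176.52238806]), np.int32(67)) [ 0.52944955 -0.30136837  0.1075    ]
S (array([192.53781513, 194.51260504]), np.int32(119)) [ 0.58589194 -0.29871518  0.1075    ]
T (array([437.92473118, 209.68817204]), np.int32(93)) [ 0.5853046  -0.30001831  0.1075    ]
T (array([440.20481928, 236.91566265]), np.int32(83)) [ 0.5210167  -0.30395361  0.1075    ]
(array([ 0.58331665, -0.27977654,  0.16844378]), np.float64(0.0016685228728938288))
(array([ 0.52057274, -0.3060415 ,  0.09773798]), np.float64(0.0020170304296283927))
(array([ 0.58528537, -0.29957464,  0.10690454]), np.float64(0.0012080843577353816))
(array([ 0.51754555, -0.32994538,  0.02434074]), np.float64(0.0015404332347398525))
H (array([336.90140845, 229.42253521]), np.int32(71)) [ 0.53902515 -0.05895613  0.13      ]
[ 0.53861867 -0.06033397  0.13      ] [ 0.5413958  -0.05754492  0.13      ] (array([ 0.538494  , -0.05914908,  0.12676257]), np.float64(0.002669188375703621))
```

```bash
cat >> h.py <<'E'
a=np.radians(4.5);R=np.array([[np.cos(a),np.sin(a),0],[np.sin(a),-np.cos(a),0],[0,0,-1]])
G=np.array([.5855,-.2995,.096]); H=np.array([.5395,-.059,.13])
E
python3 - <<'E'
from h import *
arm.move_to(G+[0,0,.13],R)
arm.move_l(G,feed=.1)
arm.grip(.01); print(arm.current_width(),arm.current_grasp_force(),arm.current_ee_pos(),arm.current_force())
arm.move_l(G+[0,0,.165],feed=.1)
print(arm.current_width(),arm.current_ee_pos(),arm.current_force(),arm.current_t())
p=np.r_[H[:2],G[2]+.165]
arm.move_l(p,feed=.15)
arm.move_l(np.r_[H[:2],.248-.018],feed=.1)
arm.sleep(.3)
print(arm.current_ee_pos(),arm.current_force(),arm.current_t())
s=arm.snapshot("scene")[...,::-1];t=arm.snapshot("top")[...,::-1]
cv2.imwrite("pics/s1.png",s);cv2.imwrite("pics/t1.png",t)
f=lambda i,x,y:cv2.resize(i[y:y+100,x:x+100],(400,400),interpolation=cv2.INTER_CUBIC)
cv2.imwrite("pics/c2.png",np.hstack([f(s,250,110),f(t,290,160)]))
E
```

```text
0.021454016694919094 29.99802589416504 [ 0.58550043 -0.29950173  0.09597702] [ 0.45624711 -0.07061542 -0.46086482]
0.02162759928855655 [ 0.58530327 -0.2994089   0.26039094] [-0.39095482  0.26596672 -1.01259678] 6.15
[ 0.53973162 -0.05902852  0.23045483] [-0.40576799  0.25455249 -0.59177488] 8.6917
```

View pics/c2.png

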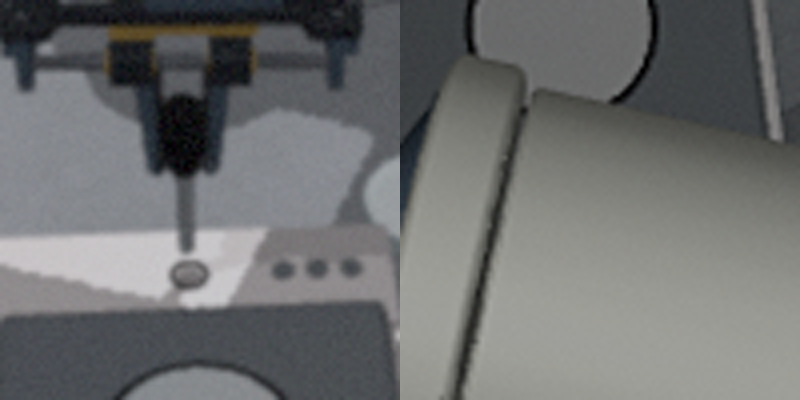

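The rod is held upright with its tip at scene (296.8,173) and the hole at (297.2,178.6). The top view is blocked by the arm. I'll compare the tip and hole rays in the scene camera.

```bash
python3 - <<'E'
from h import *
print(plane("scene",(296.75,172.7),.150),plane("scene",(297.25,178.5),.13), plane("scene",(296.75,172.7),.153))
s=cv2.imread("pics/s1.png");g=s[...].astype(int).mean(2).astype(int)
print(g[164:186,286:310])
E
```

```text
[ 0.54083986 -0.05831791  0.15      ] [ 0.54076121 -0.05747512  0.13      ] [ 0.54359873 -0.05806136  0.153     ]
[[137 137 134 133 134 134 139 131  99  83  86  90 111 131 138 134 134 132
  132 133 138 135 138 138]
 [138 137 135 134 135 135 137 132 109  86  82  89 104 129 136 133 131 135
  133 133 135 138 139 137]
 [136 135 135 132 133 136 138 134 109  84  82  84 104 131 140 140 141 141
  138 141 143 147 146 146]
 [148 151 150 151 153 156 156 155 124  95  89  91 111 150 165 166 165 168
  166 167 164 163 165 166]
 [177 182 183 185 185 184 186 184 147 103  87  90 131 183 193 194 194 193
  195 193 184 181 182 180]
 [194 196 195 196 197 198 200 195 149 103  83  93 137 186 199 200 198 198
  199 196 188 184 183 184]
 [197 199 199 200 198 199 199 192 155 103  86  90 135 189 198 199 198 200
  198 189 185 187 186 183]
 [197 199 197 197 200 198 199 194 161 114  87  91 136 187 198 198 200 198
  197 187 184 185 184 184]
 [197 198 198 199 198 198 199 195 172 127 102 115 155 189 199 199 199 199
  197 191 186 185 182 183]
 [199 199 196 197 198 198 197 200 190 163 146 160 185 196 198 201 199 198
  1
[... 536 characters left out ...]
96 199 199 199 191 141  98 111 111 108 112 114 109 104 107 162 192
  200 198 200 199 199 193]
 [199 198 198 198 199 194 162 109  83  90  99 100  98 102  92 134 183 198
  200 199 200 199 199 186]
 [199 199 198 199 199 198 179 131  85  74  79  87  93 103 135 170 193 200
  198 200 199 199 195 169]
 [199 197 199 200 197 187 165 141 119 115 127 136 151 161 183 194 200 200
  199 200 199 198 188 156]
 [189 190 192 195 189 165 145 138 139 164 184 190 192 196 199 200 201 198
  198 200 198 189 166 145]
 [156 153 164 177 164 146 142 140 153 183 198 200 200 200 200 200 199 200
  199 201 195 169 144 140]
 [141 138 142 150 144 141 142 141 151 180 191 200 197 193 190 194 195 194
  191 192 183 154 133 133]]
```

```bash
python3 - <<'E'
from h import *
arm.move_l([.5402,-.0574,.2145],feed=.03);arm.sleep(.3)
print(arm.current_ee_pos(),arm.current_force(),arm.current_t())
s=arm.snapshot("scene")[...,::-1]
cv2.imwrite("pics/s2.png",s);cv2.imwrite("pics/c3.png",cv2.resize(s[155:195,272:322],(750,600),interpolation=cv2.INTER_CUBIC))
E
```

```text
[ 0.54026078 -0.05740951  0.21463323] [-0.47649495 -0.40640885 -0.88285292] 9.7583
```

View pics/c3.png

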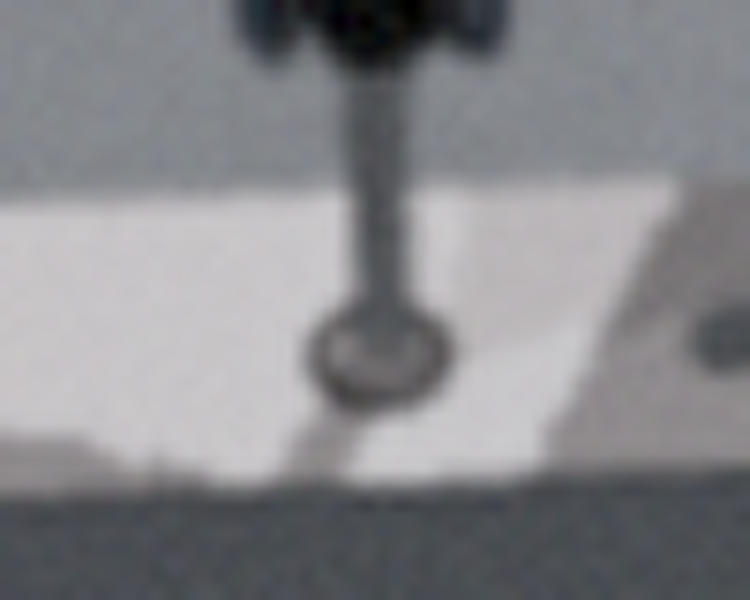

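The rod is centred on the hole in columns (crop 381 vs 382), and its tip lies over the hole's ring. Next I descend with a force guard.

```bash
python3 - <<'E'
from h import *
f0=np.array(arm.current_force());p=np.array(arm.current_ee_pos());p[:2]=[.5402,-.0574]
z=.2145
while z>.211-.034:
    z-=.001;arm.move_l([p[0],p[1],z],feed=.02)
    f=np.array(arm.current_force())-f0
    if z<.2115: print(round(z,4),np.round(arm.current_ee_pos(),4)[2],np.round(f,1))
    if f[2]>2.2 or np.hypot(f[0],f[1])>5:break
arm.sleep(.2);print(arm.current_ee_pos(),np.array(arm.current_force())-f0,arm.current_t())
E
```

```text
0.2105 0.2104 [ 0.3 -0.2 -1.2]
0.2095 0.2094 [0.1 0.4 0.1]
0.2085 0.2084 [-0.2 -0.3 -0.1]
0.2075 0.2074 [-1.3 -0.4 -0.6]
0.2065 0.2064 [ 0.2 -0.7  1. ]
0.2055 0.2055 [-0.5  0.  -0.3]
0.2045 0.2044 [-0.8 -0.2 -0.5]
0.2035 0.2034 [-0.1 -0.4 -0.3]
0.2025 0.2024 [-0.4  0.4 -1. ]
0.2015 0.2015 [-0.5 -0.8  0.6]
0.2005 0.2004 [-0.4 -0.4 -0.6]
0.1995 0.1994 [-0.3  0.   0.3]
0.1985 0.1984 [ 0.4 -0.   0.2]
0.1975 0.1974 [-0.2 -0.3  0.4]
0.1965 0.1964 [ 0.5 -0.2  0.1]
0.1955 0.1954 [ 0.4 -0.4  0.1]
0.1945 0.1944 [-0.3 -0.3  0. ]
0.1935 0.1934 [-0.4 -0.8 -0.1]
0.1925 0.1924 [ 0.2 -1.4  0.6]
0.1915 0.1914 [-0.2 -0.5 -0.4]
0.1905 0.1904 [0.6 0.4 0.1]
0.1895 0.1895 [ 0.5 -0.8 -0.3]
0.1885 0.1884 [-0.2 -0.4 -0.5]
0.1875 0.1874 [-0.6  0.3 -0.6]
0.1865 0.1866 [ 0.5 -0.   1.2]
0.1855 0.1855 [-0.1 -1.3  3.7]
[ 0.54020302 -0.05740155  0.18555034] [-0.44958622 -0.99193572  5.03071381] 17.2583
```

The rod is in the hole and touched the pad at TCP z≈0.1865, about 24 mm down. Now I press gently.

```bash
python3 - <<'E'
from h import *
F=lambda:np.mean([arm.current_force() for _ in range(3)],0)
b=-.6
z=.1855
while z>.1752:
    z-=.0007;arm.move_l([.5402,-.0574,z],feed=.02)
    f=F();print(round(z,4),np.round(arm.current_ee_pos(),4)[2],np.round(f,1))
    if f[2]-b>11.3:break
arm.sleep(.8);print(F(),arm.current_ee_pos(),arm.current_width(),arm.current_t())
s=arm.snapshot("scene")[...,::-1]
cv2.imwrite("pics/s3.png",s)
E
```

```text
0.1848 0.1848 [-1.4 -1.5  4.4]
0.1841 0.1841 [-1.6  0.3  4.2]
0.1834 0.1834 [-1.3  0.1  5.2]
0.1827 0.1827 [-2.6 -0.3  6.3]
0.182 0.182 [-2.7 -0.5  5.8]
0.1813 0.1813 [-2.4 -0.5  6.1]
0.1806 0.1806 [-3.1 -0.1  6.9]
0.1799 0.1799 [-3.5 -0.7  8.1]
0.1792 0.1792 [-2.3 -0.5  8.8]
0.1785 0.1786 [-4.1 -0.4  7.9]
0.1778 0.1778 [-3.6 -1.2  8.4]
0.1771 0.1772 [-3.2 -0.9  9. ]
0.1764 0.1765 [-2.7 -0.5 10.6]
0.1757 0.1759 [-3.7 -0.7  9.7]
0.175 0.1752 [-3.5 -0.4 10.2]
[-3.55371133 -0.33933176 10.00773211] [ 0.53992558 -0.05740632  0.17520623] 0.02130544727153663 21.8083
```

View pics/s3.png

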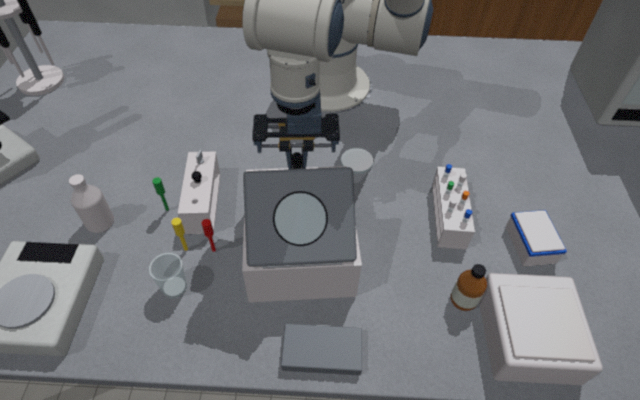

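The lid is rising: its front edge moved from row 187 to 170. I'll withdraw and go back above the stand, then look before inserting.

```bash
python3 - <<'E'
from h import *
arm.move_l([.5402,-.0574,.262],feed=.1)
print(arm.current_force())
arm.move_l(G+[0,0,.166],feed=.15)
arm.move_l(G+[0,0,.076],feed=.08);arm.sleep(.3)
print(arm.current_ee_pos(),arm.current_force(),arm.current_width(),arm.current_t())
s=arm.snapshot("scene")[...,::-1]
cv2.imwrite("pics/s4.png",s);cv2.imwrite("pics/c4.png",cv2.resize(s[140:215,150:250],(800,600),interpolation=cv2.INTER_CUBIC))
E
```

```text
[ 1.01088302  0.16912397 -1.00446727]
[ 0.5855802  -0.29953237  0.17221154] [-0.44425472  0.08120793 -0.58686958] 0.021412475552072614 26.2417
```

View pics/c4.png

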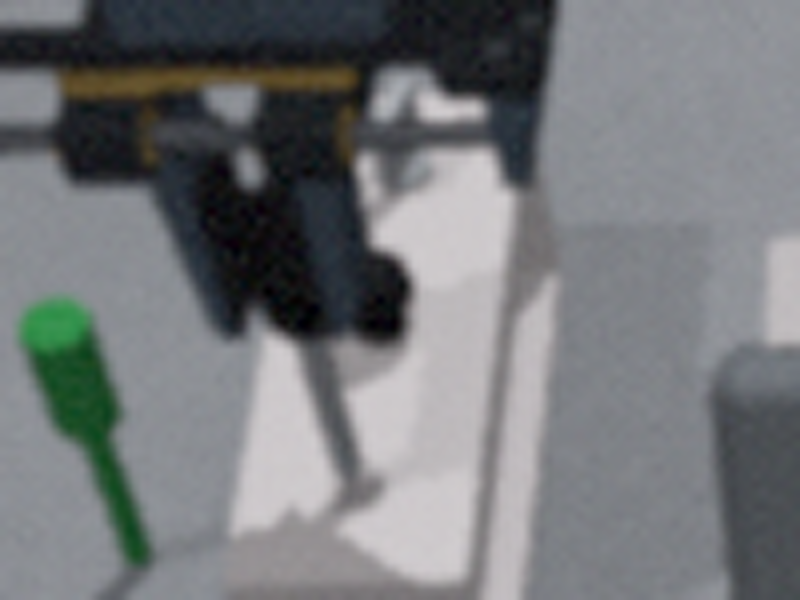

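```bash
python3 - <<'E'
from h import *
c=arm.get_calibration("scene");W=np.linalg.inv(c["cam_to_world"]);K=c["intrinsics"]
P=lambda p:(lambda q:(q/q[2])[:2])(K@(W@np.r_[p,1])[:3])
for z in (.085,.0912,.0962,.161): print(z,P([.5855,-.2995,z]))
g=cv2.imread("pics/s4.png").astype(int).mean(2).astype(int)
print("rows 182..206 cols 184..202");print(g[182:206,184:202])
E
```

```text
0.085 [194.02037144 200.49522021]
0.0912 [193.53515694 198.82594765]
0.0962 [193.14079832 197.4692445 ]
0.161 [187.76932689 178.98989156]
rows 182..206 cols 184..202
[[173 149 109  70  54  57  70  89  99 118 106  78  61  49  55  74 116 171]
 [200 194 169 118  85  82  88 113 135 146 142 126 111 101 109 119 144 181]
 [203 203 192 142 100  86  88 112 139 146 149 143 138 143 141 149 170 194]
 [202 204 196 158 108  88  88  95 132 144 148 148 148 149 153 171 191 200]
 [201 203 196 166 116  92  89  96 126 142 145 147 152 163 172 191 200 200]
 [203 203 201 182 129  92  87  89 115 141 150 162 173 189 197 201 203 201]
 [203 203 204 194 148 102  87  88 118 157 174 189 199 202 203 204 204 202]
 [202 202 202 197 169 116  88  87 119 175 196 203 203 203 203 203 203 201]
 [203 202 203 201 183 131  92  88 107 160 196 203 203 203 202 203 202 200]
 [203 203 202 202 193 148 101  88  96 146 191 204 203 203 203 203 202 201]
 [201 201 202 205 198 164 110  91  88 128 184 200 203 203 202 203 202 199]
 [204 202 203 204 199 177 128  93  85 112 168 196 203 202 202 201 200 194]
 [201 201 203 201 203 193 149 108 
[... 166 characters left out ...]
201 202 201 199 195 191]
 [204 204 202 202 204 203 193 146 105  88 110 161 192 199 198 192 190 186]
 [201 202 202 201 201 204 198 162 116  95 109 152 175 183 188 188 186 184]
 [202 202 201 202 202 204 201 179 140 102 112 140 147 158 175 185 187 191]
 [203 203 203 203 204 203 200 185 153 112 112 123 123 134 172 188 193 198]
 [203 202 204 203 202 202 199 179 138 111 110 116 120 144 182 199 201 203]
 [202 201 196 200 203 202 191 163 128 109 116 119 140 170 194 201 204 202]
 [201 192 176 190 199 192 171 142 124 129 141 154 172 192 202 201 203 203]
 [191 168 152 166 181 169 153 144 147 166 182 192 198 203 203 203 203 203]
 [170 151 147 150 155 151 147 151 167 191 200 202 202 204 204 203 202 204]]
```

The shank axis matches the prediction at row 197 (col 193.0 vs 193.1), so the rod has not tilted. Next is a guarded insertion.

```bash
python3 - <<'E'
from h import *
F=lambda:np.mean([arm.current_force() for _ in range(3)],0)
for z in list(np.arange(.168,.1005,-.004))+[.099,.098,.0972,.0966,.096]:
    arm.move_l([G[0],G[1],z],feed=.04);f=F()
    if f[2]>4 or np.hypot(f[0],f[1])>6:break
print(z,arm.current_ee_pos(),f,arm.current_t())
E
```

```text
0.096 [ 0.5855104  -0.29952308  0.09599618] [-0.67419758  0.09417784 -0.35650091] 31.8167
```

Seated with no resistance. Now I release, retreat and check.

```bash
python3 - <<'E'
from h import *
arm.grip(.07);print(arm.current_width())
arm.move_l(G+[0,0,.13],feed=.1)
arm.move_to([.35,-.33,.3],R)
arm.sleep(.5);print(arm.current_force(),arm.current_t())
s=arm.snapshot("scene")[...,::-1];t=arm.snapshot("top")[...,::-1]
cv2.imwrite("pics/s5.png",s)
for b in blobs(s,180,160,30,50):print(b)
E
```

```text
0.06991041474056492
[-0.22614903 -0.35713055 -0.40275589] 35.6083
(array([196.21126761, 176.36619718]), np.int32(71))
(array([191.96721311, 194.30327869]), np.int32(122))
```

View pics/s5.png

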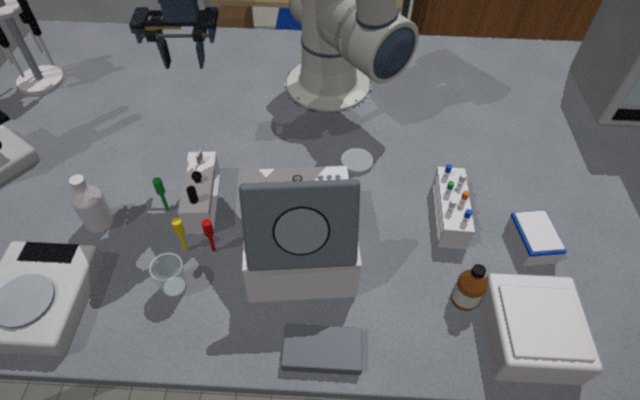

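The rod is back at (192.0,194.3), against (192.5,194.5) at the start. The lid stands open, the other tools look undisturbed and the gripper is clear.

```bash
python3 -c "
from rig import arm
arm.sleep(1);print(arm.sign_off())"
```

```text
the job is handed in; nothing more can be done
None
```

I pressed the latch gently at about 10–11 N until the lid rose, put the rod back in its own bore about 1 mm from where it started, and handed the job in with the lid looking fully open; the sign-off gave no verdict.

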